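Start the pellet press screw in its thread and keep hold of it

ROBOT

A 6-joint arm with a two-finger parallel gripper is mounted at the origin on a cart in front of the work surface, level with it; the furniture and walls round the work are solid. World frame = base frame: x ahead of the robot, y to its left, z up, the work surface at z = 0. Lengths are in m, angles in rad, forces in N, time in s.
With the tool pointing down it reaches from about 0.3 to 0.875 m from the base axis. Payload 4.2 kg.
Tool frame: the origin (TCP) lies between the finger pads, 19 mm behind the fingertips; this is the grasp point; z points along the fingers, y is the line along which they close (so a half turn about z gives the same grasp; the last joint's range is limited). The gripper opens to 85 mm and grips with 20 to 120 N. Pads are 22 mm wide; open, the fingers measure 114 mm over their backs; the gripper's body (76 mm by 85 mm) begins 54 mm behind the grasp point. The pads swing forward as they close: fully open they stand 13 mm farther back than shut.
Start: joints at [-1.281, 0.32, 1.565, -0, 1.257, -0.02], TCP at [0.175, -0.548, 0.25] pointing down, gripper open.
Joint ranges: [-3.11, 3.11], [-0.84, 2.01], [0.21, 2.61], [-1.34, 4.49], [0.05, 2.63], [-2.56, 2.56]. Speed limits (rad/s): [2.57, 2.57, 3.14, 3.14, 3.14, 3.14].

INTERFACE

Orientations are given as a unit quaternion [w, x, y, z].
In Python, from cell import r gives the robot as it stands.
- The arm moves only by the tool drive_tool, never from a script. Its argument "moves" is a list of rows, each an object with "grip": the opening, from -1 (shut) to 1 (fully open); "xyz": the shift along the tool's x, y, z in m, a list of three; "rotation": the turn, a rotation vector about the tool's x, y, z in degrees, a list of three. A call has 1 to 8 rows; each row is the pose to reach, as a shift and turn from the pose commanded when the call began, along the tool's axes at that moment; what a row does not reach only later rows make up. A row lasts 1/12 s, in which the tool goes at most 41.7 mm and 7.16 degrees, less where a joint would pass 70% of its speed; a pose out of reach is approached as far as the arm can. A call with a gripper value outside its range is refused whole. The fingers move at their own pace and stop on an object; "force" is the grip in N (left out, the last holds). Time passes only in rows, so rows that repeat a pose let the fingers close. It gives the time, the measured TCP pose, the force, the opening and the grip force at its end, in the units of the state.
- r.get_state(): the state, without advancing time (a new reading comes with each control period).
- r.grab_frame(name): name is "side" or "top" or "wrist"; returns a dict with "img" (480x640x3 uint8, red, green, blue), "fx", "fy", "cx", "cy" (pixels), "D" ([k1, k2, p1, p2, k3] as OpenCV has them; the pictures are not rectified), "position" and "rotation" of the camera in the world; the wrist camera has in their place "tool_from_camera" (4x4, takes a point from camera to tool coordinates, whose origin is the TCP and whose axes are the flange's). Camera axes: x right, y down, z forward; pixel columns grow to the right and rows downward; lengths in m; the calibration is good to about 2 mm. A picture is of the moment at which its call begins: read the wrist's pose just before it. There is no depth.
- r.hand_in(): hands the job in; it is judged then, once.
The state is a dict: "time_s": time; "joint_pos": joint angles; "joint_velocities": joint speeds; "effort": joint torques, N m; "eef_pos": TCP position; "ee_rot": TCP orientation; "contact_force": force on the tool from outside, world axes, zero at the start; "ft_torque": the same for the moment, N m; "finger_gap": finger opening in m; "grip_force": force on a finger pad.
Only numpy, scipy, OpenCV 4.12 (cv2) and the standard library are available. Lean on these libraries where they do the work, as an engineer would, in place of code of your own. Each camera call takes 0.05 s, during which the arm holds its last target. There are 200 camera calls.

TASK

The crank screw of the small pellet press has been set back loosely after cleaning and only rests on the start of its thread. Slide the clear guard fully open, take the crank by its upright black handle and turn it backward (counter-clockwise from above) until the screw drops into its thread, then forward (clockwise) one full turn. Finish there with the fingers still closed on the handle: do not let go at the end, and leave the two petri dishes beside the press where they are.

Things in the scene. Friction and masses are not known exactly. Their poses are not given: they have to be found in the camera images.
- press: Fixed grey base plate of the pellet press, 190 x 360 mm, top 15 mm above the worktop; origin on the worktop under its centre, x and y along its short and long sides, z up. The guard's rails run along y at x = +-75 mm, tops at z = 23 mm. Its place and yaw vary.
- screw_axis (a point): Point on the upright screw axis, at the centre of the mouth of the steel threaded die body (64 mm diameter, top 50 mm above the worktop), 85 mm toward -y from the plate's centre. Axes as the press.
- guard (a joint): Slide of the guard along the press's +y: 0 m shut over the crank, 0.170 fully open. About 2 N of friction; stays where left. The guard is a clear hood with metal edges, 156 mm (x) by 150 mm (y), top 140 mm above the worktop, open below and on its -y side.
- guard_rib (a point): Middle of the top edge of the grey rib on the guard's top, by which it is slid: 27 mm high, 12 mm thick along the press's y, 70 mm long along x, standing on a pad 24 mm wide (y) and 3 mm thick; 56 mm toward +y from the hood's centre. Pinch it from above across y.
- crank (a joint): Turn of the crank (rad), clockwise from above (forward) positive. Its arm, 50 mm from screw axis to handle axis, points along the press's +x at 0, along -y at 1.57. Starts at 1.2 to 3.8. Just below 0 the screw drops; a stop ends backward turning at about -0.95. After that it turns forward up to 7.5; without the drop it jams at about 4.9. Needs under 1 N at the handle.
- screw (a joint): Height of the screw (m): before the drop it rises toward 0 as the screw is turned backward, then drops to about -0.007 and sinks 8 mm for each turn forward. Screw and crank weigh about 0.5 kg and fall by their own weight.
- handle: Upright black round handle on the crank's end, 18 mm diameter, 40 mm high, origin at its foot. It spins freely and floats along its pin on a light spring (120 N/m; 6 mm down, 20 mm up), so a firm grip at steady height blocks neither turning nor the drop. At screw height 0 its foot is 89 mm above the worktop, the arm's top 81; no other crank part is above 91 mm.
- handle_mid (a point): Point on the handle's axis 24 mm above its foot, a good height for the TCP when gripping from above. It moves on a 50 mm circle round screw_axis.
- dish_right: Petri dish, 94 mm diameter, 30 mm high, loose on the worktop to the robot's right of the press; origin under its centre. Leave it.
- dish_left: Petri dish, 94 mm diameter, 30 mm high, loose on the worktop to the left of the press; origin under its centre. Leave it.

How it is judged:
On the way, in this order (a step that is already met when the one before it is completed fails the run):
1. the guard is slid fully open (value of joint guard above 0.155 m), for 0.2 s.
2. the screw is turned backward until it has dropped into the thread (value of joint crank below 0 rad and value of joint screw below -0.0055 m), for 0.1 s.
At the end, for the whole second after the job is handed in: Guard open at least 150 of 170 mm; crank at rest one turn forward of the drop (joint 4.9 to 7.15 rad), the screw sunk at least 12.5 mm in its thread; fingers closed on the handle with over 4 N, TCP within 30 mm of handle_mid (value of joint guard above 0.15 m and value of joint crank between 4.9 and 7.15 rad and value of joint screw below -0.0125 m and velocity of joint crank between -0.1 and 0.1 rad/s and distance between the grasp point and handle_mid below 0.03 m and contact force between the fingers and handle above 4 N); the arm keeps its last pose, push and grip.
It fails at once if a petri dish is moved by more than 30 mm (distance of any of dish_right, dish_left from where it was at the start of the episode above 0.03 m).
It also fails if it takes over 64 s, if anything falls off the work surface, if the arm or the gripper's body presses on something with over 40 N, if the wrist force passes 120 N, or if a joint passes its speed limit or range.

## Working session

There is one attempt and no reset: what is moved stays moved. The work goes in short steps, Python scripts to look and compute and a tool call to move; the robot and the scene stay as the last step left them, time stands still between calls to the robot, and variables do not carry over. Pictures are saved under pics/ and viewed, at most 10 in all, crops included, and the job is handed in when it is done.

Besides the shell and the picture viewer there is one more tool, called as a command line: name --argument value ..., lists and objects as JSON in quotes. drive_tool: Moves the arm, as the interface text tells. Its arguments: {"type":"object","properties":{"moves":{"type":"array"},"force":{"type":"number"}},"required":["moves"]}

```bash
mkdir -p pics; ls; python3 - <<'E'
from cell import r
import cv2
s=r.get_state(); print(s['time_s'],s['eef_pos'],s['ee_rot'],s['finger_gap'])
for n in ('top','side'):
    f=r.grab_frame(n); cv2.imwrite(f'pics/{n}0.png',f['img'][:,:,::-1])
    print(n,{k:v for k,v in f.items() if k!='img'})
E
```

```text
pics
0.0 [ 0.17518281 -0.54719556  0.24916224] [-9.00717564e-04  9.88025706e-01  1.54286683e-01 -1.07141815e-04] 0.08564542497688758
top {'fx': 500.8793926206505, 'fy': 500.8793926206505, 'cx': 325.2780705329116, 'cy': 239.80930870270518, 'D': array([-0.02043199,  0.        ,  0.        ,  0.        ,  0.        ]), 'position': array([0.41883316, 0.00327045, 1.20768018]), 'rotation': array([ 0.03353276, -0.70135053,  0.71101375, -0.03797932])}
side {'fx': 458.3534138276791, 'fy': 458.3534138276791, 'cx': 320.0615137091884, 'cy': 247.21021741803233, 'D': array([-0.01320992,  0.        ,  0.        ,  0.        ,  0.        ]), 'position': array([0.44585033, 0.99549463, 0.71955282]), 'rotation': array([ 0.02390126, -0.03261319,  0.86855503, -0.49394054])}
```

View pics/top0.png

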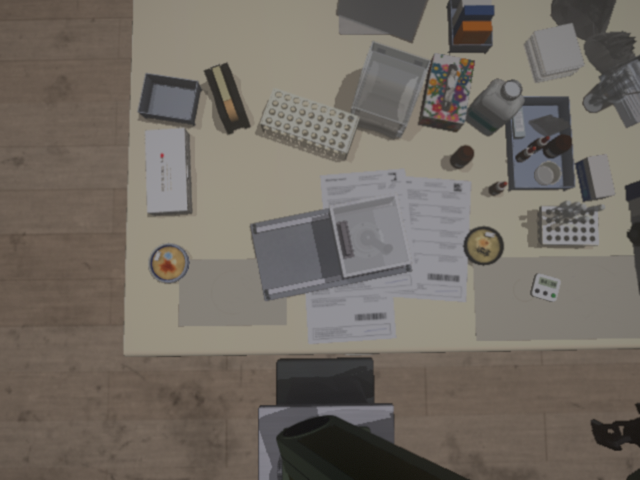

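View pics/side0.png

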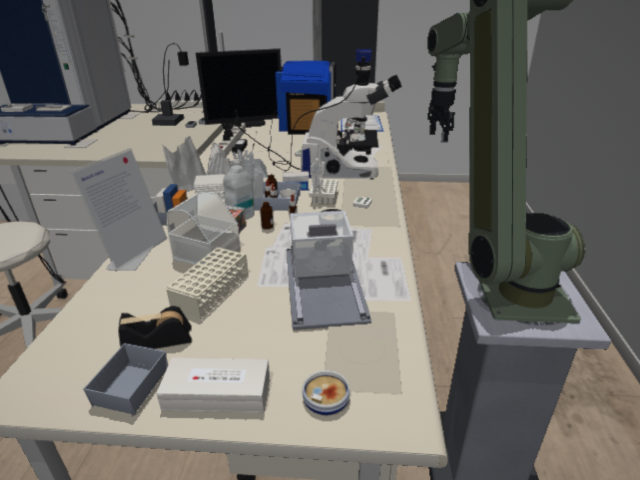

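The top view shows the press around (250–412, 195–300). The guard is at its right end, with the rib near (346,238), and the dishes are at (169,264) and (484,245). I'll enlarge it to read corners.

```bash
cat > h.py <<'E'
import numpy as np, cv2
from scipy.spatial.transform import Rotation as R
def rot(q): return R.from_quat(np.r_[q[1:],q[0]])
def ray(f,uv,z,pos=None,Rm=None):
    """pixels -> world points on plane z"""
    K=np.array([[f['fx'],0,f['cx']],[0,f['fy'],f['cy']],[0,0,1]])
    n=cv2.undistortPoints(np.array(uv,float).reshape(-1,1,2),K,f['D']).reshape(-1,2)
    d=np.c_[n,np.ones(len(n))]
    if pos is None: pos=f['position']; q=np.array(f['rotation']); Rm=rot(q).as_matrix() if q.size==4 else q
    d=d@Rm.T; z=np.broadcast_to(z,len(d))
    return pos+d*((z-pos[2])/d[:,2])[:,None]
def wristpose(s,f):
    T=np.eye(4);T[:3,:3]=rot(s['ee_rot']).as_matrix();T[:3,3]=s['eef_pos']
    W=T@np.array(f['tool_from_camera']); return W[:3,3],W[:3,:3]
E
python3 - <<'E'
import cv2
a=cv2.imread('pics/top0.png')[185:305,245:420]
cv2.imwrite('pics/top0c.png',cv2.resize(a,None,fx=4.5,fy=4.5,interpolation=cv2.INTER_CUBIC))
E
```

```text
(no output)
```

View pics/top0c.png

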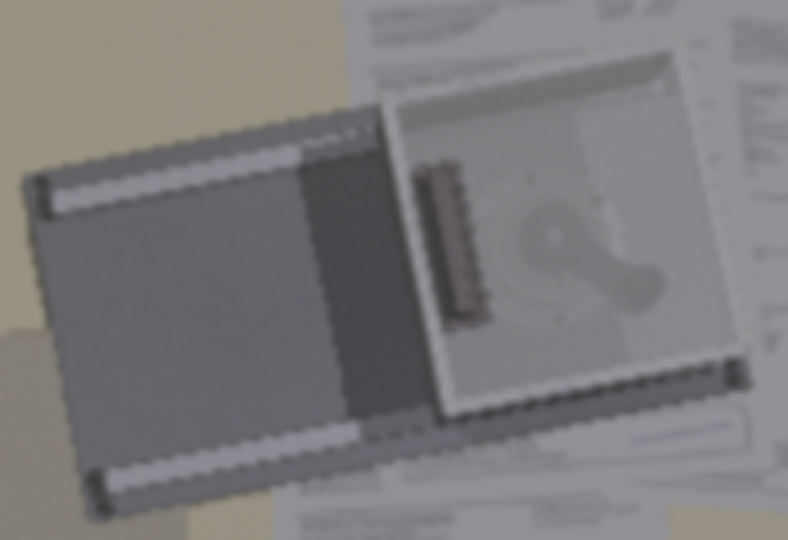

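```bash
python3 - <<'E'
from cell import r
from h import *
f=r.grab_frame('top')
px=lambda l:[(245+(u+.5)/4.5-.5,185+(v+.5)/4.5-.5) for u,v in l]
P=ray(f,px([(25,178),(92,518),(750,387)]),.015); print('plate',P.round(4))
H=ray(f,px([(386,100),(680,52),(748,350),(445,415)]),.140); print('hood',H.round(4))
c=(P[0]+P[2])/2
y=(P[1]-P[2])/.36; print('len',np.linalg.norm(y)*.36,np.linalg.norm(P[0]-P[1]))
ydirs=[P[1]-P[2], H[0]-H[1], H[3]-H[2], [ (P[0]-P[1])[1]*-1,(P[0]-P[1])[0],0]]
for d in ydirs: print('yaw of y minus90', np.degrees(np.arctan2(d[1],d[0]))-90)
d=P[1]-P[2]; y=d/np.linalg.norm(d); x=np.array([y[1],-y[0],0])
ax=c-.085*y; print('centre',c,'axis',ax,'hood c',H.mean(0), 'rib pred',H.mean(0)+.056*y)
print('rib',ray(f,px([(463,243)]),.170), 'rib from shut', c-.085*y+.056*y)
h=ray(f,px([(637,285)]),.125)[0]; v=h-ax; print('handle',h,'r',np.hypot(v@x,v@y),'ang',np.arctan2(-v@y,v@x))
print('hub',ray(f,px([(555,235)]),.09))
print('dishes',ray(f,[(169,264),(484,245)],.03))
s=r.get_state(); print(R.from_matrix(rot(s['ee_rot']).as_matrix()).as_matrix().round(3))
E
```

```text
plate [[ 0.58    0.1747  0.015 ]
 [ 0.3994  0.1393  0.015 ]
 [ 0.4634 -0.2089  0.015 ]]
hood [[ 0.5985 -0.0162  0.14  ]
 [ 0.6201 -0.158   0.14  ]
 [ 0.4763 -0.1863  0.14  ]
 [ 0.4475 -0.0419  0.14  ]]
len 0.35405213909964456 0.184053066536694
yaw of y minus90 10.409639812170425
yaw of y minus90 8.644172416567145
yaw of y minus90 11.259910240168054
yaw of y minus90 11.07841417155447
centre [ 0.5216901  -0.01714018  0.015     ] axis [ 0.5370483  -0.10074118  0.015     ] hood c [ 0.53559293 -0.10060118  0.14      ] rib pred [ 0.52547459 -0.04552288  0.14      ]
rib [[ 0.52602473 -0.05033213  0.17      ]] rib from shut [ 0.52692996 -0.04566288  0.015     ]
handle [ 0.50917837 -0.13626462  0.125     ] r 0.04515138448078081 ang 2.417727954465012
hub [[ 0.53768745 -0.10046457  0.09      ]]
dishes [[ 0.48607317  0.36343499  0.03      ]
 [ 0.52093906 -0.38094752  0.03      ]]
[[ 0.952  0.305 -0.   ]
 [ 0.305 -0.952  0.001]
 [-0.    -0.001 -1.   ]]
```

drive_tool --moves '[{"grip": 1,"xyz": [0.03,-0.023,0],"rotation": [0,0,0]},{"grip": 1,"xyz": [0.06,-0.046,0],"rotation": [0,0,0]},{"grip": 1,"xyz": [0.091,-0.069,0],"rotation": [0,0,0]},{"grip": 1,"xyz": [0.121,-0.092,0],"rotation": [0,0,0]},{"grip": 1,"xyz": [0.152,-0.115,0],"rotation": [0,0,0]},{"grip": 1,"xyz": [0.182,-0.138,0],"rotation": [0,0,0]},{"grip": 1,"xyz": [0.213,-0.161,0],"rotation": [0,0,0]},{"grip": 1,"xyz": [0.243,-0.184,0],"rotation": [0,0,0]}]' --force 60

```text
time_s: 0.82
eef_pos: [0.3512, -0.2966, 0.2499]
ee_rot: [-0.0, 0.988, 0.154, 0.0]
contact_force: [0.5, -0.2, -0.3]
finger_gap: 0.0858
grip_force: 0.0
```

drive_tool --moves '[{"grip": 1,"xyz": [0.03,-0.023,0],"rotation": [0,0,3]},{"grip": 1,"xyz": [0.06,-0.046,0],"rotation": [0,0,7]},{"grip": 1,"xyz": [0.091,-0.069,0],"rotation": [0,0,7.3]},{"grip": 1,"xyz": [0.121,-0.092,0],"rotation": [0,0,7.3]},{"grip": 1,"xyz": [0.152,-0.115,0],"rotation": [0,0,7.3]},{"grip": 1,"xyz": [0.182,-0.138,0],"rotation": [0,0,7.3]},{"grip": 1,"xyz": [0.213,-0.161,0],"rotation": [0,0,7.3]},{"grip": 1,"xyz": [0.243,-0.184,0],"rotation": [0,0,7.3]}]'

```text
time_s: 1.48
eef_pos: [0.5267, -0.0471, 0.2498]
ee_rot: [0.0, 0.996, 0.091, -0.0]
contact_force: [0.1, -0.9, 0.1]
finger_gap: 0.0854
grip_force: 0.0
```

drive_tool --moves '[{"grip": 0.4,"xyz": [0,0,0],"rotation": [0,0,0]},{"grip": 0.4,"xyz": [0,0,0],"rotation": [0,0,0]},{"grip": 0.4,"xyz": [0,0,0],"rotation": [0,0,0]}]'

```text
time_s: 1.73
eef_pos: [0.5255, -0.0491, 0.2495]
ee_rot: [0.0, 0.996, 0.091, -0.001]
contact_force: [0.6, -0.5, -0.4]
finger_gap: 0.0596
grip_force: 0.0
```

```bash
python3 - <<'E'
from cell import r
from h import *
s=r.get_state(); f=r.grab_frame('wrist'); cv2.imwrite('pics/w1.png',f['img'][:,:,::-1])
print(s['time_s'],s['eef_pos'],rot(s['ee_rot']).as_matrix().round(4),s['contact_force'],s['finger_gap'])
print(f['tool_from_camera'].round(4),f['fx'])
E
```

```text
1.7333 [ 0.52545833 -0.04912188  0.24954187] [[ 9.833e-01  1.820e-01 -1.400e-03]
 [ 1.820e-01 -9.833e-01 -5.000e-04]
 [-1.500e-03  2.000e-04 -1.000e+00]] [ 0.57671286 -0.46825382 -0.37751682] 0.059634794167925595
[[-9.000e-04 -9.482e-01 -3.177e-01  8.250e-02]
 [ 1.000e+00 -1.000e-03  0.000e+00 -6.000e-04]
 [-3.000e-04 -3.177e-01  9.482e-01 -1.251e-01]
 [ 0.000e+00  0.000e+00  0.000e+00  1.000e+00]] 397.43372694105454
```

View pics/w1.png

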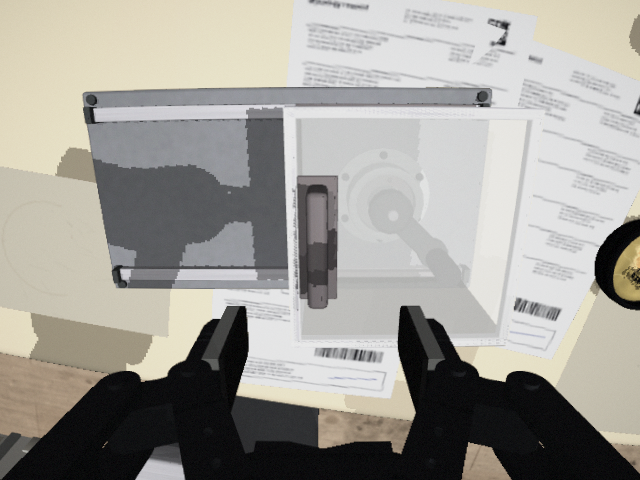

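Wrist view: the rib's top face runs from (317,190) to (318,307), and it is well aligned with the fingers. Plate corners are at about (84,96), (490,90) and (120,287). Next I'll compute its offset.

```bash
python3 - <<'E'
from cell import r
from h import *
s=r.get_state(); f=r.grab_frame('wrist')
p,M=wristpose(s,f)
T=rot(s['ee_rot']).as_matrix()
q=ray(f,[(317,188),(318,305),(307,250),(327,250)],.170,p,M); print(q.round(4)); m=q[:2].mean(0)
print('mid',m,'in tool',(m-s['eef_pos'])@T)
c=ray(f,[(84,92),(492,88),(120,288)],.015,p,M); print(c.round(4), np.linalg.norm(c[0]-c[1]),np.linalg.norm(c[0]-c[2]))
y=c[0]-c[1]; print('yaw',np.degrees(np.arctan2(-y[0],y[1]))); cc=(c[1]+c[2])/2; y/=np.linalg.norm(y); print('axis',cc-.085*y)
E
```

```text
[[ 0.5662 -0.0385  0.17  ]
 [ 0.4993 -0.051   0.17  ]
 [ 0.5314 -0.0392  0.17  ]
 [ 0.5334 -0.05    0.17  ]]
mid [ 0.53274014 -0.04479542  0.17      ] in tool [ 0.00832056 -0.00344423  0.07971327]
[[ 0.5845  0.1747  0.015 ]
 [ 0.65   -0.1751  0.015 ]
 [ 0.3996  0.1373  0.015 ]] 0.35587690832775903 0.18855986810567588
yaw 10.61271127224073
axis [ 0.54047295 -0.10243067  0.015     ]
```

drive_tool --moves '[{"grip": 0.4,"xyz": [0.006,-0.003,0.02],"rotation": [0,0,0]},{"grip": 0.4,"xyz": [0.006,-0.003,0.04],"rotation": [0,0,0]},{"grip": 0.4,"xyz": [0.006,-0.003,0.06],"rotation": [0,0,0]},{"grip": 0.4,"xyz": [0.006,-0.003,0.072],"rotation": [0,0,0]},{"grip": 0.4,"xyz": [0.006,-0.003,0.08],"rotation": [0,0,0]},{"grip": -0.2,"xyz": [0.006,-0.003,0.08],"rotation": [0,0,0]},{"grip": -1,"xyz": [0.006,-0.003,0.08],"rotation": [0,0,0]},{"grip": -1,"xyz": [0.006,-0.003,0.08],"rotation": [0,0,0]}]' --force 40

```text
time_s: 2.5
eef_pos: [0.5319, -0.0455, 0.1711]
ee_rot: [0.0, 0.996, 0.091, 0.001]
contact_force: [0.4, -0.1, 0.2]
finger_gap: 0.0236
grip_force: 0.0
```

drive_tool --moves '[{"grip": -1,"xyz": [0,0,0],"rotation": [0,0,0]},{"grip": -1,"xyz": [0,0,0],"rotation": [0,0,0]},{"grip": -1,"xyz": [0,0,0],"rotation": [0,0,0]}]'

```text
time_s: 2.75
eef_pos: [0.5318, -0.0446, 0.1713]
ee_rot: [-0.0, 0.996, 0.091, 0.001]
contact_force: [-1.4, 2.3, 6.1]
finger_gap: 0.0108
grip_force: 41.9
```

drive_tool --moves '[{"grip": -1,"xyz": [0,-0.012,0],"rotation": [0,0,0]},{"grip": -1,"xyz": [0,-0.035,0],"rotation": [0,0,0]},{"grip": -1,"xyz": [0,-0.06,0],"rotation": [0,0,0]},{"grip": -1,"xyz": [0,-0.085,0],"rotation": [0,0,0]},{"grip": -1,"xyz": [0,-0.11,0],"rotation": [0,0,0]},{"grip": -1,"xyz": [0,-0.135,0],"rotation": [0,0,0]},{"grip": -1,"xyz": [0,-0.155,0],"rotation": [0,0,0]},{"grip": -1,"xyz": [0,-0.168,0],"rotation": [0,0,0]}]'

```text
time_s: 3.42
eef_pos: [0.5005, 0.1213, 0.1713]
ee_rot: [0.001, 0.996, 0.092, 0.001]
contact_force: [-2.0, -2.5, 6.8]
finger_gap: 0.0105
grip_force: 42.1
```

drive_tool --moves '[{"grip": -1,"xyz": [0,-0.002,0],"rotation": [0,0,0]},{"grip": -1,"xyz": [0,-0.003,0],"rotation": [0,0,0]},{"grip": -1,"xyz": [0,-0.003,0],"rotation": [0,0,0]}]'

```text
time_s: 3.67
eef_pos: [0.5003, 0.1225, 0.1713]
ee_rot: [0.001, 0.996, 0.092, 0.0]
contact_force: [-3.8, -3.7, 8.2]
finger_gap: 0.0108
grip_force: 42.4
```

drive_tool --moves '[{"grip": 0,"xyz": [0,0,0],"rotation": [0,0,0]},{"grip": 0,"xyz": [0,0,0],"rotation": [0,0,0]},{"grip": 0,"xyz": [0,0,0],"rotation": [0,0,0]},{"grip": 0,"xyz": [0,0,-0.03],"rotation": [0,0,0]},{"grip": 0,"xyz": [0,0,-0.06],"rotation": [0,0,0]}]'

```text
time_s: 4.08
eef_pos: [0.4992, 0.1229, 0.2289]
ee_rot: [0.0, 0.996, 0.091, -0.003]
contact_force: [0.6, -0.5, 0.3]
finger_gap: 0.0425
grip_force: 0.0
```

drive_tool --moves '[{"grip": 0,"xyz": [-0.004,0.03,0],"rotation": [0,0,0]},{"grip": 0,"xyz": [-0.008,0.065,0],"rotation": [0,0,0]},{"grip": 0,"xyz": [-0.012,0.1,0],"rotation": [0,0,0]},{"grip": 0,"xyz": [-0.016,0.135,0],"rotation": [0,0,0]},{"grip": 0,"xyz": [-0.02,0.17,0],"rotation": [0,0,0]},{"grip": 0,"xyz": [-0.024,0.205,0.01],"rotation": [0,0,0]},{"grip": 0,"xyz": [-0.028,0.235,0.02],"rotation": [0,0,0]},{"grip": 0,"xyz": [-0.031,0.25,0.03],"rotation": [0,0,0]}]'

```text
time_s: 4.75
eef_pos: [0.5155, -0.1316, 0.1996]
ee_rot: [0.001, 0.996, 0.09, 0.0]
contact_force: [0.5, 0.5, -0.0]
finger_gap: 0.0427
grip_force: 0.0
```

drive_tool --moves '[{"grip": 0,"xyz": [0,0,0],"rotation": [0,0,0]},{"grip": 0,"xyz": [0,0,0],"rotation": [0,0,0]},{"grip": 0,"xyz": [0,0,0],"rotation": [0,0,0]}]'

```text
time_s: 5.0
eef_pos: [0.5153, -0.1277, 0.2002]
ee_rot: [-0.0, 0.996, 0.091, 0.0]
contact_force: [-1.0, 1.1, -0.3]
finger_gap: 0.0428
grip_force: 0.0
```

```bash
python3 - <<'E'
from cell import r
from h import *
s=r.get_state(); f=r.grab_frame('wrist'); cv2.imwrite('pics/w2.png',f['img'][:,:,::-1])
g=r.grab_frame('top'); cv2.imwrite('pics/top2.png',g['img'][:,:,::-1])
print(s['time_s'],s['eef_pos'],s['contact_force'],s['finger_gap'])
E
```

```text
5.0 [ 0.51534244 -0.12767749  0.20020977] [-0.95580411  1.08961976 -0.32579788] 0.042835763361740255
```

View pics/w2.png

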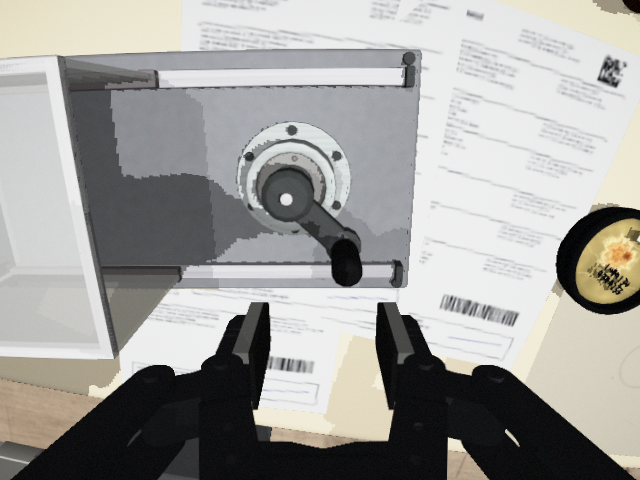

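```bash
python3 - <<'E'
import cv2
a=cv2.imread('pics/w2.png')[110:300,220:440]
cv2.imwrite('pics/w2c.png',cv2.resize(a,None,fx=3.5,fy=3.1,interpolation=cv2.INTER_CUBIC)[:589,:770])
E
```

```text
(no output)
```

View pics/w2c.png

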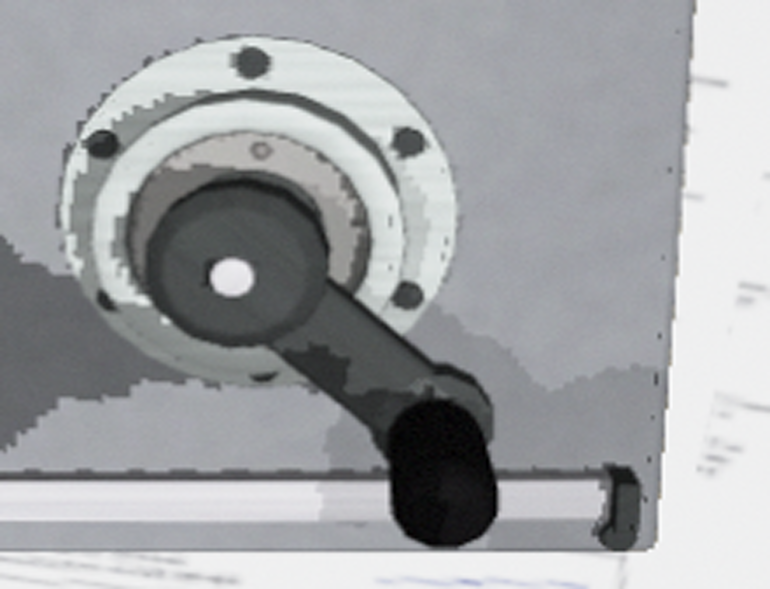

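```bash
python3 - <<'E'
from cell import r
from h import *
s=r.get_state(); f=r.grab_frame('wrist')
p,M=wristpose(s,f); T=rot(s['ee_rot']).as_matrix()
px=lambda l:[(220+(u+.5)/3.5-.5,110+(v+.5)/3.1-.5) for u,v in l]
ray2=lambda l,z: ray(f,px(l),z,p,M)
for n,l,z in [('htop',[(443,495)],.126),('htopR',[(390,490),(497,490)],.126),('pin',[(232,277)],.090),('pin',[(232,277)],.088),('hub',[(237,263)],.079),('ringLR',[(94,222),(405,222)],.05),('ringtop',[(250,90)],.05),('flangeLR',[(60,213),(457,213)],.02)]:
    q=ray2(l,z); print(n,q.round(4), np.linalg.norm(q[0]-q[-1]).round(4), 'mean',q.mean(0).round(4))
# flange 6 bolts
b=ray2([(252,62),(104,143),(408,141),(407,295),(264,375),(107,298)],.02); print('bolts',((b[0]+b[4])/2).round(4),((b[1]+b[3])/2).round(4),((b[2]+b[5])/2).round(4))
print('tool x y',T[:,0].round(4),T[:,1].round(4),s['eef_pos'])
E
```

```text
htop [[ 0.5165 -0.1395  0.126 ]] 0.0 mean [ 0.5165 -0.1395  0.126 ]
htopR [[ 0.516  -0.1312  0.126 ]
 [ 0.519  -0.1475  0.126 ]] 0.0166 mean [ 0.5175 -0.1394  0.126 ]
pin [[ 0.5406 -0.0994  0.09  ]] 0.0 mean [ 0.5406 -0.0994  0.09  ]
pin [[ 0.5401 -0.0993  0.088 ]] 0.0 mean [ 0.5401 -0.0993  0.088 ]
hub [[ 0.541  -0.0993  0.079 ]] 0.0 mean [ 0.541  -0.0993  0.079 ]
ringLR [[ 0.5387 -0.0682  0.05  ]
 [ 0.5499 -0.1293  0.05  ]] 0.0622 mean [ 0.5443 -0.0987  0.05  ]
ringtop [[ 0.573  -0.0943  0.05  ]] 0.0 mean [ 0.573  -0.0943  0.05  ]
flangeLR [[ 0.5333 -0.0557  0.02  ]
 [ 0.5492 -0.1421  0.02  ]] 0.0878 mean [ 0.5412 -0.0989  0.02  ]
bolts [ 0.5384 -0.0994  0.02  ] [ 0.5394 -0.0992  0.02  ] [ 0.5391 -0.0984  0.02  ]
tool x y [0.9832 0.1827 0.0011] [ 1.827e-01 -9.832e-01  2.000e-04] [ 0.51554334 -0.12725487  0.20060915]
```

Wrist crop: handle top at (346.6,269.7), screw pin at (286,199) and die ring centred at about (291,183). The guard is open and the screw axis is at about (0.5405, -0.0993).

drive_tool --moves '[{"grip": 0,"xyz": [-0.0025,0.0135,0.02],"rotation": [0,0,0]},{"grip": 0,"xyz": [-0.0025,0.0135,0.04],"rotation": [0,0,0]},{"grip": 0,"xyz": [-0.0025,0.0135,0.06],"rotation": [0,0,0]},{"grip": 0,"xyz": [-0.0025,0.0135,0.075],"rotation": [0,0,0]},{"grip": 0,"xyz": [-0.0025,0.0135,0.086],"rotation": [0,0,0]},{"grip": 0,"xyz": [-0.0025,0.0135,0.086],"rotation": [0,0,0]}]' --force 30

```text
time_s: 5.65
eef_pos: [0.514, -0.1407, 0.1122]
ee_rot: [-0.001, 0.996, 0.092, -0.002]
contact_force: [-0.5, -0.4, 0.2]
finger_gap: 0.0426
grip_force: 0.0
```

```bash
python3 - <<'E'
from cell import r
from h import *
s=r.get_state(); f=r.grab_frame('wrist'); cv2.imwrite('pics/w3.png',f['img'][:,:,::-1])
print(s['time_s'],s['eef_pos'],s['contact_force'],s['finger_gap'])
E
```

```text
5.65 [ 0.51399471 -0.14071068  0.11222409] [-0.51286121 -0.422216    0.17453053] 0.04258816729646063
```

View pics/w3.png

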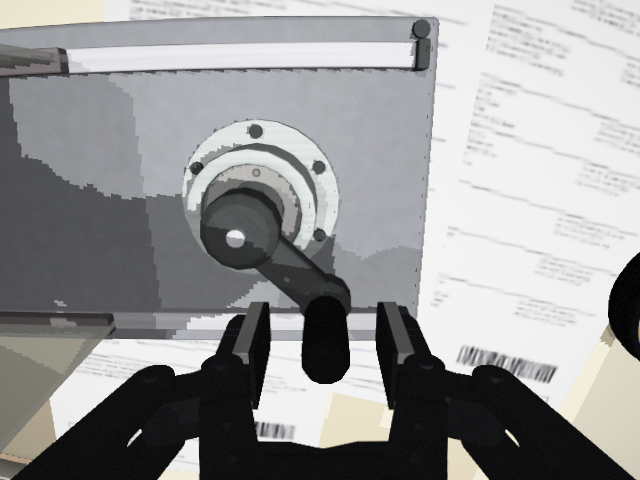

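The handle stands between the open pads, with its top at (326,359) and the screw pin at (235,239).

```bash
python3 - <<'E'
from cell import r
from h import *
s=r.get_state(); f=r.grab_frame('wrist'); p,M=wristpose(s,f)
print(ray(f,[(326,359),(302,357),(350,357),(235,239)],[.126,.126,.126,.089],p,M).round(4),s['eef_pos'])
E
```

```text
[[ 0.5176 -0.141   0.126 ]
 [ 0.5169 -0.133   0.126 ]
 [ 0.5198 -0.1488  0.126 ]
 [ 0.5405 -0.1002  0.089 ]] [ 0.51482943 -0.14106662  0.11350238]
```

drive_tool --moves '[{"grip": -1,"xyz": [0,0,-0.001],"rotation": [0,0,0]},{"grip": -1,"xyz": [0,0,-0.001],"rotation": [0,0,0]},{"grip": -1,"xyz": [0,0,-0.001],"rotation": [0,0,0]},{"grip": -1,"xyz": [0,0,-0.001],"rotation": [0,0,0]},{"grip": -1,"xyz": [0,0,-0.001],"rotation": [0,0,0]}]' --force 30

```text
time_s: 6.17
eef_pos: [0.5161, -0.1419, 0.1157]
ee_rot: [0.0, 0.996, 0.091, 0.001]
contact_force: [2.1, 0.7, 0.2]
finger_gap: 0.0165
grip_force: 30.4
```

drive_tool --moves '[{"grip": -1,"xyz": [0.0048,0.0036,0],"rotation": [0,0,0]},{"grip": -1,"xyz": [0.0137,0.0082,0],"rotation": [0,0,0]},{"grip": -1,"xyz": [0.0233,0.011,0],"rotation": [0,0,0]},{"grip": -1,"xyz": [0.0332,0.0118,0],"rotation": [0,0,0]}]'

```text
time_s: 6.5
eef_pos: [0.5482, -0.1492, 0.114]
ee_rot: [0.001, 0.996, 0.092, -0.003]
contact_force: [-0.8, -2.8, -1.2]
finger_gap: 0.0165
grip_force: 30.4
```

drive_tool --moves '[{"grip": -1,"xyz": [0.0099,-0.0012,0],"rotation": [0,0,0]},{"grip": -1,"xyz": [0.0193,-0.0043,0],"rotation": [0,0,0]},{"grip": -1,"xyz": [0.028,-0.0093,0],"rotation": [0,0,0]},{"grip": -1,"xyz": [0.0355,-0.0159,0],"rotation": [0,0,0]},{"grip": -1,"xyz": [0.0416,-0.0239,0],"rotation": [0,0,0]},{"grip": -1,"xyz": [0.0459,-0.0328,0],"rotation": [0,0,0]},{"grip": -1,"xyz": [0.0484,-0.0425,0],"rotation": [0,0,0]},{"grip": -1,"xyz": [0.049,-0.05,0],"rotation": [0,0,0]}]'

```text
time_s: 7.17
eef_pos: [0.5925, -0.0908, 0.1156]
ee_rot: [0.002, 0.996, 0.091, 0.003]
contact_force: [2.1, -1.2, 0.4]
finger_gap: 0.0164
grip_force: 30.6
```

drive_tool --moves '[{"grip": -1,"xyz": [-0.0006,-0.0075,0],"rotation": [0,0,0]},{"grip": -1,"xyz": [-0.0022,-0.0148,0],"rotation": [0,0,0]},{"grip": -1,"xyz": [-0.005,-0.0218,0],"rotation": [0,0,0]},{"grip": -1,"xyz": [-0.0088,-0.0282,0],"rotation": [0,0,0]},{"grip": -1,"xyz": [-0.0118,-0.0322,0],"rotation": [0,0,0]},{"grip": -1,"xyz": [-0.0118,-0.0322,0],"rotation": [0,0,0]},{"grip": -1,"xyz": [-0.0118,-0.0322,0],"rotation": [0,0,0]},{"grip": -1,"xyz": [-0.0118,-0.0322,0],"rotation": [0,0,0]}]'

```text
time_s: 7.83
eef_pos: [0.5719, -0.0589, 0.115]
ee_rot: [-0.001, 0.996, 0.091, 0.0]
contact_force: [2.8, 5.1, -1.1]
finger_gap: 0.0166
grip_force: 30.5
```

```bash
python3 - <<'E'
from cell import r
from h import *
s=r.get_state(); f=r.grab_frame('wrist'); cv2.imwrite('pics/w4.png',f['img'][:,:,::-1])
print(s['time_s'],s['eef_pos'],s['contact_force'],s['finger_gap'])
E
```

```text
7.8333 [ 0.57185562 -0.05889388  0.11500991] [ 2.82404089  5.06616468 -1.09610109] 0.016621349387250725
```

View pics/w4.png

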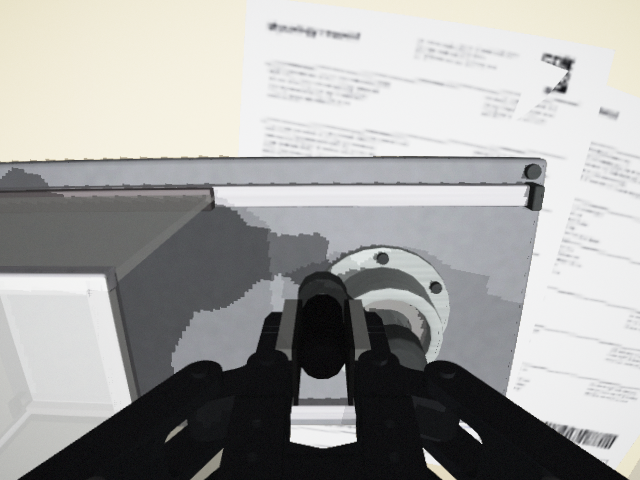

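drive_tool --moves '[{"grip": -1,"xyz": [0.0056,0.0083,0],"rotation": [0,0,0]},{"grip": -1,"xyz": [0.0095,0.0174,0],"rotation": [0,0,0]},{"grip": -1,"xyz": [0.0115,0.0272,0],"rotation": [0,0,0]},{"grip": -1,"xyz": [0.0115,0.0372,0],"rotation": [0,0,0]},{"grip": -1,"xyz": [0.0095,0.047,0],"rotation": [0,0,0]},{"grip": -1,"xyz": [0.0056,0.0562,0],"rotation": [0,0,0]},{"grip": -1,"xyz": [0,0.0644,0],"rotation": [0,0,0]},{"grip": -1,"xyz": [-0.0072,0.0714,0],"rotation": [0,0,0]}]'

```text
time_s: 8.55
eef_pos: [0.58, -0.1327, 0.1156]
ee_rot: [0.001, 0.996, 0.091, 0.003]
contact_force: [5.7, -1.9, -0.0]
finger_gap: 0.0167
grip_force: 30.5
```

drive_tool --moves '[{"grip": -1,"xyz": [-0.0084,0.0054,0.0005],"rotation": [0,0,0]},{"grip": -1,"xyz": [-0.0178,0.0091,0.001],"rotation": [0,0,0]},{"grip": -1,"xyz": [-0.0276,0.0107,0.0015],"rotation": [0,0,0]},{"grip": -1,"xyz": [-0.0376,0.0105,0.002],"rotation": [0,0,0]},{"grip": -1,"xyz": [-0.0473,0.0082,0.0025],"rotation": [0,0,0]},{"grip": -1,"xyz": [-0.0564,0.004,0.003],"rotation": [0,0,0]},{"grip": -1,"xyz": [-0.0644,-0.0019,0.0035],"rotation": [0,0,0]},{"grip": -1,"xyz": [-0.0712,-0.0093,0.004],"rotation": [0,0,0]}]'

```text
time_s: 9.22
eef_pos: [0.5059, -0.1342, 0.1112]
ee_rot: [-0.0, 0.996, 0.091, 0.001]
contact_force: [10.1, 0.5, -0.3]
finger_gap: 0.0165
grip_force: 30.6
```

```bash
python3 - <<'E'
from cell import r
from h import *
s=r.get_state(); f=r.grab_frame('wrist'); a=f['img'][:,:,::-1][100:400,150:450]; cv2.imwrite('pics/w5.png',cv2.resize(a,(600,600),interpolation=cv2.INTER_CUBIC))
print(s['time_s'],s['eef_pos'],s['contact_force'],s['finger_gap'])
E
```

```text
9.2167 [ 0.50585599 -0.13422957  0.11123189] [10.06371682  0.54721068 -0.26444888] 0.016513868141987267
```

View pics/w5.png

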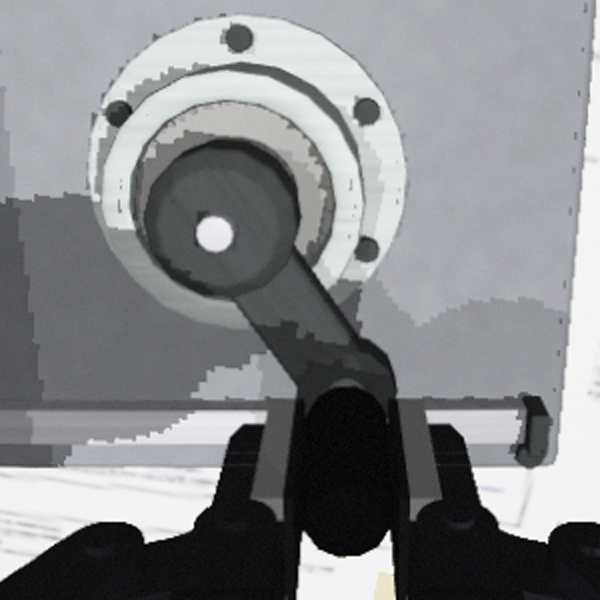

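The view shows the crank arm at about 2.5 rad, with the pin at full-frame (257,217) and the handle held between the pads. I'll check the screw height from that.

```bash
python3 - <<'E'
from cell import r
from h import *
s=r.get_state(); f=r.grab_frame('wrist'); p,M=wristpose(s,f)
for z in (.09,.085,.08,.075,.07):
    q=ray(f,[(257,217),(222.5,200),(299.5,200)],[z,z-.01,z-.01],p,M); print(z,q[0].round(4),np.linalg.norm(q[1]-q[2]).round(4))
# reference hub width in w2: cam height at TCP z .2006
n=s['eef_pos'].copy(); s2=dict(s); s2['eef_pos']=np.array([.51554,-.12725,.2006]); p2,M2=wristpose(s2,f)
for z in (.09,.085): 
    q=ray(f,[(262,195),(313.7,195)],z-.01,p2,M2); print('w2',z,np.linalg.norm(q[0]-q[1]).round(4))
print(p[2],p2[2])
E
```

```text
0.09 [ 0.5424 -0.1003  0.09  ] 0.0312
0.085 [ 0.5409 -0.0997  0.085 ] 0.0321
0.08 [ 0.5394 -0.0991  0.08  ] 0.0331
0.075 [ 0.538  -0.0985  0.075 ] 0.0341
0.07 [ 0.5365 -0.0979  0.07  ] 0.0351
w2 0.09 0.0326
w2 0.085 0.0332
0.23667874119695548 0.3259423372591854
```

drive_tool --moves '[{"grip": -1,"xyz": [-0.0032,-0.0086,0],"rotation": [0,0,0]},{"grip": -1,"xyz": [-0.0055,-0.018,0],"rotation": [0,0,0]},{"grip": -1,"xyz": [-0.0069,-0.0278,0.0005],"rotation": [0,0,0]},{"grip": -1,"xyz": [-0.0063,-0.0378,0.001],"rotation": [0,0,0]},{"grip": -1,"xyz": [-0.0038,-0.0475,0.001],"rotation": [0,0,0]},{"grip": -1,"xyz": [0.0006,-0.0564,0.0015],"rotation": [0,0,0]},{"grip": -1,"xyz": [0.0068,-0.0643,0.002],"rotation": [0,0,0]},{"grip": -1,"xyz": [0.0143,-0.0708,0.002],"rotation": [0,0,0]}]'

```text
time_s: 9.98
eef_pos: [0.5073, -0.0635, 0.1094]
ee_rot: [0.002, 0.996, 0.092, 0.001]
contact_force: [6.1, -7.5, 0.5]
finger_gap: 0.0167
grip_force: 30.7
```

drive_tool --moves '[{"grip": -1,"xyz": [0.0097,-0.0035,0],"rotation": [0,0,0]},{"grip": -1,"xyz": [0.0202,-0.006,0],"rotation": [0,0,0]},{"grip": -1,"xyz": [0.0301,-0.0071,0.0005],"rotation": [0,0,0]},{"grip": -1,"xyz": [0.0401,-0.0062,0.001],"rotation": [0,0,0]},{"grip": -1,"xyz": [0.0497,-0.0034,0.001],"rotation": [0,0,0]},{"grip": -1,"xyz": [0.0585,0.0013,0.001],"rotation": [0,0,0]},{"grip": -1,"xyz": [0.0662,0.0077,0.001],"rotation": [0,0,0]},{"grip": -1,"xyz": [0.0725,0.0154,0.001],"rotation": [0,0,0]}]'

```text
time_s: 10.65
eef_pos: [0.581, -0.0651, 0.1074]
ee_rot: [-0.0, 0.996, 0.091, -0.001]
contact_force: [-5.7, -0.7, -0.5]
finger_gap: 0.0166
grip_force: 30.6
```

drive_tool --moves '[{"grip": -1,"xyz": [0.003,0.0088,0],"rotation": [0,0,0]},{"grip": -1,"xyz": [0.0055,0.0184,0],"rotation": [0,0,0]},{"grip": -1,"xyz": [0.0058,0.0234,0],"rotation": [0,0,0]},{"grip": -1,"xyz": [0.0058,0.0234,0],"rotation": [0,0,0]},{"grip": -1,"xyz": [0.0058,0.0234,0],"rotation": [0,0,0]},{"grip": -1,"xyz": [0.0058,0.0234,0],"rotation": [0,0,0]},{"grip": -1,"xyz": [0.0058,0.0234,0],"rotation": [0,0,0]},{"grip": -1,"xyz": [0.0058,0.0234,0],"rotation": [0,0,0]}]'

```text
time_s: 11.32
eef_pos: [0.5918, -0.0871, 0.1085]
ee_rot: [0.0, 0.996, 0.091, 0.001]
contact_force: [1.5, -1.2, -1.1]
finger_gap: 0.0168
grip_force: 30.6
```

```bash
python3 - <<'E'
from cell import r
from h import *
s=r.get_state(); f=r.grab_frame('top'); a=f['img'][:,:,::-1][185:305,240:420]; cv2.imwrite('pics/t6.png',cv2.resize(a,(720,480),interpolation=cv2.INTER_CUBIC))
print(s['time_s'],s['eef_pos'],s['contact_force'],s['finger_gap'],s['grip_force'])
E
```

```text
11.3167 [ 0.59184555 -0.08709853  0.10851788] [ 1.48366608 -1.21411138 -1.10025589] 0.016802773092344535 30.622580023482442
```

View pics/t6.png

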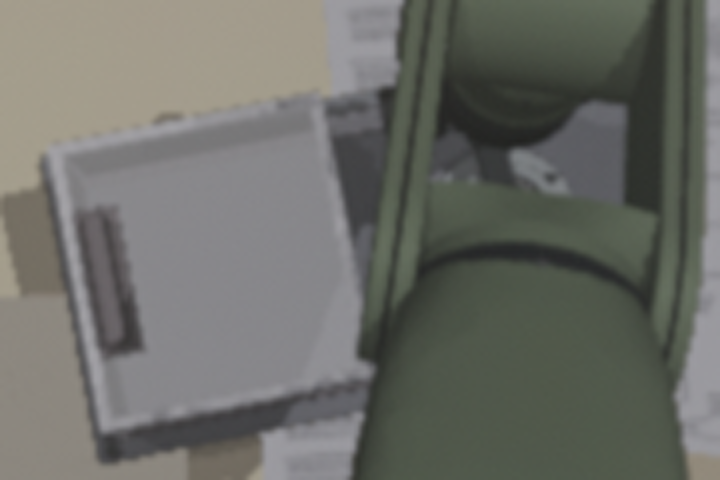

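The guard stays at its open end: its left edge at crop (50,150)–(105,455) sits on the plate's end. The handle is still gripped at about 6.2 rad, past the 4.9 rad jam point, so the screw did drop.

```bash
python3 -c "
from cell import r
print(r.hand_in())"
```

```text
the job is handed in; nothing more can be done
None
```

I slid the guard fully open, turned the crank back until the screw dropped, then forward one turn to about 6.2 rad. I handed the job in at 11.3 s with the fingers still closed on the handle at about 30 N; no verdict came back, and the drop is inferred from the crank turning past its 4.9 rad jam point.

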